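# Lock one suction stand, free another

## Task

Each of the three suction stands in the nursery tray is held by a hinged lever. First push the raised pink lever of the pacifier tree fully down to lock that stand; then, with the pink one still locked, flick the mint green lever of the baby bowl fully up, so that the bowl can be taken away for washing. Leave the white lever of the tall cup locked down as it is, and leave the levers standing on their own.

Things in the scene. Friction and masses are not known exactly. Their poses are not given: they have to be found in the camera images.
- pink_lever (a joint): Pink lever: arm 13 mm wide, 9 thick, 70 mm from hinge axis to the centre of its end knob, a cross-cylinder 18 mm in diameter, 20 mm wide, flat ends facing along the hinge axis. Value = angle above level: 0 fully down (locked; knob centre 44 mm above the lining), 0.9 rad fully up (released). Hard stops; stiff hinge (3 N at the knob), stays where left. It starts up.
- pink_hinge (a point): Middle of the pink lever's hinge axis, fixed to its stand, 44 mm above the tray lining (51 mm above the dresser top). Axes: y along the level hinge axis, z up, -x from the hinge out along the lever when down. The stand (fixed, round 96 mm foot) lies to +x, its centre 50 mm from the hinge; it carries a white pacifier tree, top 138 mm above the lining, 50 mm or more behind the hinge.
- mint_lever (a joint): Mint green lever: arm 13 mm wide, 9 thick, 70 mm from hinge axis to the centre of its end knob, a cross-cylinder 18 mm in diameter, 20 mm wide, flat ends facing along the hinge axis. Value = angle above level: 0 fully down (locked; knob centre 44 mm above the lining), 0.9 rad fully up (released). Hard stops; stiff hinge (3 N at the knob), stays where left. It starts down; 35 mm free under the knob.
- mint_hinge (a point): Middle of the mint green lever's hinge axis, fixed to its stand, 44 mm above the tray lining (51 mm above the dresser top). Axes: y along the level hinge axis, z up, -x from the hinge out along the lever when down. The stand (fixed, round 96 mm foot) lies to +x, its centre 50 mm from the hinge; it carries a mint green bowl 80 mm wide, rim 72 mm above the lining, starting 22 mm behind the hinge.
- white_lever (a joint): White lever: arm 13 mm wide, 9 thick, 70 mm from hinge axis to the centre of its end knob, a cross-cylinder 18 mm in diameter, 20 mm wide, flat ends facing along the hinge axis. Value = angle above level: 0 fully down (locked; knob centre 44 mm above the lining), 0.9 rad fully up (released). Hard stops; stiff hinge (3 N at the knob), stays where left. Starts down, on the stand with the tall white cup.

How it is judged:
By the outcome, as a careful person would: the job done as asked, in the order asked, and still so for the second after the job is handed in, with the robot touching nothing.
It also fails if it takes over 45 s, if anything falls off the work surface, if the arm or the gripper's body presses on something with over 40 N, if the wrist force passes 120 N, or if a joint passes its speed limit or range.

## Robot

A 7-joint arm with a two-finger parallel gripper is mounted at the origin on the work surface. World frame = base frame: x ahead of the robot, y to its left, z up, the work surface at z = 0. Lengths are in m, angles in rad, forces in N, time in s.
With the tool pointing down it reaches from about 0.425 to 0.875 m from the base axis. Payload 4.7 kg.
Tool frame: the origin (TCP) lies at the very end of the fingers, on their centre line; the grasp point (between the pads) lies 19 mm behind it; z points along the fingers, y is the line along which they close (so a half turn about z gives the same grasp; the last joint's range is limited). The gripper opens to 87 mm and grips with 3 to 60 N. Pads are 19 mm wide; open, the fingers measure 117 mm over their backs; the gripper's body (75 mm by 190 mm) begins 51 mm behind the grasp point.
Start: joints at [1.121, 0.321, -0.07, 1.45, 0.023, 1.371, -0.057], TCP at [0.291, -0.581, 0.223] pointing down, gripper open.
Joint ranges: [-2.86, 2.86], [-0.3, 2.09], [-1.38, 1.24], [0.06, 2.45], [-1.56, 4.7], [0.09, 2.05], [-2.69, 2.69]. Speed limits (rad/s): [2.57, 2.57, 3.14, 3.14, 3.14, 3.14, 3.14].

## Interface

Orientations are given as a rotation vector (axis times angle).
In Python, from bench import ctrl gives the robot as it stands.
- The arm moves only by the tool jog_arm, never from a script. Its argument "commands" is a list of rows, each a list of 7 numbers: the opening, from 0 (shut) to 1 (fully open), then the shift along the world's x, y, z scaled (see below), then the turn, a rotation vector about the world's x, y, z scaled (see below). A call has exactly 5 rows; each row is the pose to reach, as a shift and turn from the pose commanded when the call began; what a row does not reach only later rows make up. The controller multiplies each number of a shift by 0.5 m and each number of a turn by 30 degrees. A row lasts 1/12 s, in which the tool goes at most 41.7 mm and 7.16 degrees, less where a joint would pass 70% of its speed; a pose out of reach is approached as far as the arm can. A call with a number of a shift or a turn outside -1 to 1 is refused whole. A call with a gripper value outside its range is refused whole. The fingers move at their own pace and stop on an object; "grip_force" is the grip in N (left out, the last holds). Time passes only in rows, so rows that repeat a pose let the fingers close, or fill a call up. It gives the time, the measured TCP pose, the force, the opening and the grip force at its end, in the units of the state.
- ctrl.get_state(): the state, without advancing time (a new reading comes with each control period).
- ctrl.get_image(name): name is "scene" or "top"; returns a dict with "frame" (400x640x3 uint8, red, green, blue), "vfov" (degrees; the focal length in pixels is half the picture's height over the tangent of half this angle, whatever the lens; pixels are square), "cx", "cy" (the principal point, pixels), "camera_from_world" (4x4, takes a point from world to camera coordinates). Camera axes: x right, y down, z forward; pixel columns grow to the right and rows downward; lengths in m; the calibration is good to about 2 mm. A picture is of the moment at which its call begins. There is no depth.
- ctrl.close_job(): hands the job in; it is judged then, once.
The state is a dict: "time": time; "joint_positions": joint angles; "qd": joint speeds; "joint_torque": joint torques, N m; "position": TCP position; "tool_rot": TCP orientation; "ft_force": force on the tool from outside, world axes, zero at the start; "torque": the same for the moment, N m; "grip_width": opening from 0.0 (shut) to 1.0 (fully open); "grip_force": force on a finger pad.
Only numpy, scipy, OpenCV 4.12 (cv2) and the standard library are available. Lean on these libraries where they do the work, as an engineer would, in place of code of your own. Each camera call takes 0.05 s, during which the arm holds its last target. There are 200 camera calls.

## Working session

There is one attempt and no reset: what is moved stays moved. The work goes in short steps, Python scripts to look and compute and a tool call to move; the robot and the scene stay as the last step left them, time stands still between calls to the robot, and variables do not carry over. Pictures are saved under pics/ and viewed, at most 10 in all, crops included, and the job is handed in when it is done.

Besides the shell and the picture viewer there is one more tool, called after "Call:" as name(argument=value, ...) on one line, values as JSON. jog_arm: Moves the arm, as the interface text tells. Shifts and turns lie within -1 to 1; 1 stands for 0.5 m of shift or 30 degrees of turn. Its arguments: {"type":"object","properties":{"commands":{"type":"array","items":{"type":"array","items":{"type":"number","minimum":-1,"maximum":1}}},"grip_force":{"type":"number"}},"required":["commands"]}

```bash
mkdir -p pics; cat > h.py <<'E'
import numpy as np,cv2
from bench import ctrl
def shot(n,f):
    d=ctrl.get_image(n); cv2.imwrite('pics/'+f,d['frame'][:,:,::-1]); np.savez('pics/'+f[:-4]+'.npz',**d); return d
def cam(d):
    fl=200/np.tan(np.radians(float(d['vfov']))/2); T=np.array(d['camera_from_world']); return fl,T,float(d['cx']),float(d['cy'])
def ray(d,uv):
    fl,T,cx,cy=cam(d); R=T[:3,:3]; c=-R.T@T[:3,3]
    v=R.T@np.array([(uv[0]-cx)/fl,(uv[1]-cy)/fl,1]); return c,v
def plane(d,uv,z):
    c,v=ray(d,uv); return c+v*(z-c[2])/v[2]
def proj(d,p):
    fl,T,cx,cy=cam(d); q=T[:3,:3]@np.array(p)+T[:3,3]; return np.array([cx+fl*q[0]/q[2],cy+fl*q[1]/q[2]])
def tri(d1,u1,d2,u2):
    c1,v1=ray(d1,u1);c2,v2=ray(d2,u2)
    s=np.linalg.lstsq(np.c_[v1,-v2],c2-c1,rcond=None)[0]
    a,b=c1+s[0]*v1,c2+s[1]*v2; return (a+b)/2,np.linalg.norm(a-b)
E
python3 - <<'E'
from h import *
a=shot('scene','s0.png');b=shot('top','t0.png')
for d in(a,b):print(ray(d,(320,200)),d['frame'].shape)
print(ctrl.get_state())
E
```

```text
(array([1.04418317, 0.08904049, 0.76497888]), array([-0.6058983 , -0.1148658 , -0.78721073])) (400, 640, 3)
(array([ 0.36314426, -0.01326095,  1.14138911]), array([ 0.16782257,  0.00934712, -0.98598   ])) (400, 640, 3)
{'time': 0.1, 'joint_positions': array([ 1.12108501,  0.32174202, -0.07008437,  1.45151518,  0.02261913,
        1.37081954, -0.05688367]), 'qd': array([-0.0010655 , -0.00140386, -0.00041325, -0.00333314,  0.00035064,
        0.00113329,  0.00084903]), 'joint_torque': array([-2.68836202e-04, -4.92573130e+01, -4.06032633e-01, -3.13396919e+01,
       -6.41976669e-02,  3.95215326e-02,  5.76041998e-05]), 'position': array([ 0.29051724, -0.58092105,  0.22159433]), 'tool_rot': array([-3.05589646e+00, -7.21738927e-01,  7.81382060e-04]), 'ft_force': array([-0.09358932, -0.02951387,  0.28051556]), 'torque': array([-0.03572279,  0.00975315,  0.0248326 ]), 'grip_force': 0.0, 'grip_width': 1.0039416387616351}
```

View pics/s0.png

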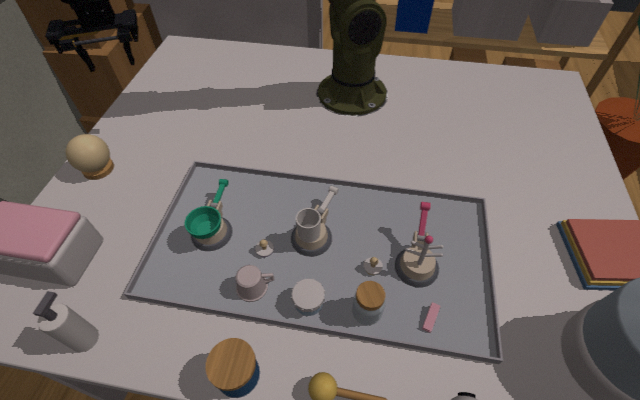

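View pics/t0.png

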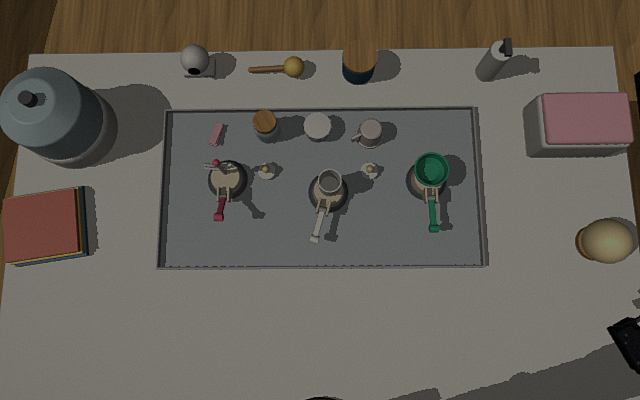

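The top view shows pink lever knob near (220,215), white near (316,238), mint near (433,228). In the scene view they are near (425,206), (333,190) and (223,183).

```bash
python3 - <<'E'
from h import *
S=np.load('pics/s0.npz');T=np.load('pics/t0.npz')
def crop(d,x,y,w=70,h=75,s=5):
    return cv2.resize(d['frame'][y:y+h,x:x+w,::-1],None,fx=s,fy=s,interpolation=cv2.INTER_CUBIC)
a=np.hstack([crop(S,390,195,80,60),crop(S,185,170,80,60)])
b=np.hstack([crop(T,190,165,80,60),crop(T,400,180,80,60)])
cv2.imwrite('pics/c0.png',np.vstack([a,b]))
for n,d,k,(x,y,w,h) in [('pS',S,'p',(410,195,25,50)),('mS',S,'m',(205,175,30,33)),('pT',T,'p',(205,185,30,40)),('mT',T,'m',(420,188,25,47))]:
    f=cv2.cvtColor(d['frame'],cv2.COLOR_RGB2HSV)[y:y+h,x:x+w].astype(int)
    H=f[...,0]; m=(f[...,1]>130)&(f[...,2]>40)&(((H>160)|(H<5)) if k=='p' else (H>60)&(H<95))
    print(n)
    for r in range(h):
        c=np.where(m[r])[0]
        if len(c):print(y+r,x+c.min(),x+c.max(),len(c),end='; ')
    print()
E
```

```text
pS
202 421 424 4; 203 421 429 9; 204 421 429 9; 205 421 429 9; 206 421 429 9; 207 421 428 8; 208 421 428 8; 209 422 428 7; 210 422 426 5; 211 422 426 5; 212 422 426 5; 213 422 426 5; 214 422 426 5; 215 421 425 5; 216 421 425 5; 217 421 425 5; 218 421 425 5; 219 421 425 5; 220 421 425 5; 221 421 424 4; 222 420 425 6; 223 420 424 5; 224 420 424 5; 225 420 424 5; 226 420 424 5; 227 420 424 5; 228 420 423 4; 229 419 423 5; 230 419 423 5; 231 419 423 5; 232 419 423 5; 233 419 423 5; 234 419 422 4; 236 427 430 4; 237 426 431 6; 238 425 431 7; 239 425 431 7; 240 426 431 6; 241 426 431 6; 242 427 430 4; 
mS
179 220 223 4; 180 219 226 8; 181 219 227 9; 182 219 227 9; 183 219 227 9; 184 219 227 9; 185 220 226 7; 186 219 224 6; 187 219 223 5; 188 219 223 5; 189 218 223 6; 190 218 222 5; 191 217 222 6; 192 217 221 5; 193 217 221 5; 194 216 221 6; 195 216 220 5; 196 215 220 6; 197 215 219 5; 198 215 219 5; 199 214 219 6; 200 214 218 5; 201 213 217 5; 202 215 217 3; 206 205 206 2; 207 205 212 8; 
pT
197 222 224 3; 198 220 225 6; 199 220 224 5; 200 220 224 5; 201 219 224 6; 202 219 224 6; 203 219 223 5; 204 219 223 5; 205 219 223 5; 206 219 223 5; 207 218 222 5; 208 218 222 5; 209 218 222 5; 210 218 222 5; 211 217 222 6; 212 217 221 5; 213 216 221 6; 214 214 222 9; 215 214 222 9; 216 214 223 10; 217 214 222 9; 218 214 222 9; 219 214 222 9; 220 214 222 9; 
mT
200 430 434 5; 201 429 434 6; 202 429 434 6; 203 429 434 6; 204 429 434 6; 205 429 434 6; 206 429 434 6; 207 429 434 6; 208 430 434 5; 209 430 434 5; 210 430 434 5; 211 430 434 5; 212 430 434 5; 213 430 434 5; 214 430 434 5; 215 430 435 6; 216 430 435 6; 217 430 435 6; 218 430 435 6; 219 430 435 6; 220 431 435 5; 221 431 435 5; 222 431 435 5; 223 431 435 5; 224 431 436 6; 225 429 437 9; 226 429 437 9; 227 429 438 10; 228 429 438 10; 229 429 438 10; 230 430 438 9; 231 430 437 8;
```

View pics/c0.png

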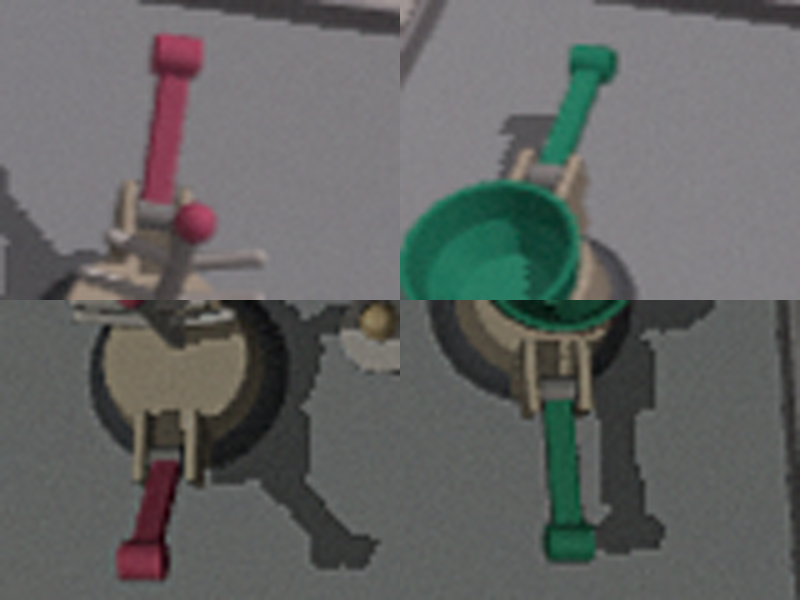

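```bash
python3 - <<'E'
from h import *
S=np.load('pics/s0.npz');T=np.load('pics/t0.npz')
for n,ks,kt,hs,ht in [('pink',(425.2,205.7),(218.4,217),(422,237.4),(223,196)),('mint',(223.2,182.2),(433.7,228.3),(213.6,204.4),(431.6,198))]:
    k,e=tri(S,ks,T,kt);h,f=tri(S,hs,T,ht)
    print(n,'knob',k.round(4),e.round(4),'hinge',h.round(4),f.round(4),'len',np.linalg.norm(k-h).round(4))
    hp=plane(T,ht,.051),plane(S,hs,.051); print(' hinge on plane',hp)
    d=h-k; print(' yaw of +x',np.degrees(np.arctan2(d[1],d[0])).round(1),'elev',np.degrees(np.arctan2(-d[2],np.hypot(d[0],d[1]))).round(1))
print('white knob',plane(T,(316,238),.051),plane(S,(333,190),.051))
# tray rim
for uv in [(160,267),(481,265),(478,108)]:print(plane(T,uv,.02))
E
```

```text
pink knob [0.5054 0.2209 0.0955] 0.0001 hinge [0.5602 0.2223 0.0523] 0.0018 len 0.0698
 hinge on plane (array([0.56042453, 0.22167944, 0.051     ]), array([0.55917874, 0.22351471, 0.051     ]))
 yaw of +x 1.6 elev 38.3
mint knob [ 0.4809 -0.2599  0.0517] 0.0003 hinge [ 0.5507 -0.259   0.0518] 0.0004 len 0.0698
 hinge on plane (array([ 0.55078294, -0.25902279,  0.051     ]), array([ 0.55013961, -0.25965931,  0.051     ]))
 yaw of +x 0.7 elev -0.1
white knob [0.46135025 0.00689881 0.051     ] [0.45911386 0.01040347 0.051     ]
[0.39993133 0.37044063 0.02      ]
[ 0.39896137 -0.37082937  0.02      ]
[ 0.77781794 -0.39019759  0.02      ]
```

Call:
jog_arm(commands=[[0,0.06,0.04,0,0,0,-0.18],[0,0.12,0.08,0,0,0,-0.36],[0,0.18,0.12,0,0,0,-0.54],[0,0.24,0.16,0,0,0,-0.72],[0,0.3,0.2,0,0,0,-0.887]])

```text
time: 0.52
position: [0.4417, -0.4801, 0.2221]
tool_rot: [-3.141, 0.009, 0.001]
ft_force: [0.7, -0.1, -0.1]
grip_width: 0.705
grip_force: 0.0
```

Call:
jog_arm(commands=[[0,0.02,0.08,0,0,0,0],[0,0.04,0.16,0,0,0,0],[0,0.06,0.24,0,0,0,0],[0,0.08,0.32,0,0,0,0],[0,0.1,0.39,0,0,0,0]])

```text
time: 0.93
position: [0.4909, -0.2832, 0.2222]
tool_rot: [-3.141, -0.001, 0.001]
ft_force: [0.1, 0.4, 0.4]
grip_width: 0.326
grip_force: 0.0
```

Call:
jog_arm(commands=[[0,0.005,0.08,0,0,0,0],[0,0.01,0.16,0,0,0,0],[0,0.015,0.24,0,0,0,0],[0,0.02,0.32,0,0,0,0],[0,0.026,0.4,0,0,0,0]])

```text
time: 1.35
position: [0.5032, -0.0845, 0.2223]
tool_rot: [3.141, -0.001, -0.001]
ft_force: [0.6, 0.5, 0.3]
grip_width: 0.017
grip_force: 0.0
```

Call:
jog_arm(commands=[[0,0,0.08,0,0,0,0],[0,0,0.16,0,0,0,0],[0,0,0.24,0,0,0,0],[0,0,0.32,0,0,0,0],[0,0,0.4,0,0,0,0]])

```text
time: 1.77
position: [0.5031, 0.1154, 0.2224]
tool_rot: [3.141, -0.001, -0.0]
ft_force: [0.9, -0.9, 0.5]
grip_width: 0.005
grip_force: 0.0
```

Call:
jog_arm(commands=[[0,0,0.07,0,0,0,0],[0,0,0.14,-0.02,0,0,0],[0,0,0.2,-0.08,0,0,0],[0,0,0.21,-0.15,0,0,0],[0,0,0.21,-0.18,0,0,0]])

```text
time: 2.18
position: [0.5004, 0.2213, 0.1285]
tool_rot: [3.141, 0.008, -0.009]
ft_force: [-1.6, -0.9, -1.2]
grip_width: 0.006
grip_force: 0.0
```

Call:
jog_arm(commands=[[0,0,0,-0.03,0,0,0],[0,0,0,-0.05,0,0,0],[0,-0.005,0,-0.07,0,0,0],[0,-0.01,0,-0.09,0,0,0],[0,-0.014,0,-0.11,0,0,0]])

```text
time: 2.6
position: [0.4955, 0.2191, 0.0778]
tool_rot: [3.141, -0.001, -0.003]
ft_force: [-4.0, -0.1, 5.1]
grip_width: 0.007
grip_force: 2.5
```

Contact, with about 5 N. I'll continue down to the stop at about z = 0.060.

Call:
jog_arm(commands=[[0,-0.004,0,-0.01,0,0,0],[0,-0.006,0,-0.02,0,0,0],[0,-0.008,0,-0.028,0,0,0],[0,-0.008,0,-0.034,0,0,0],[0,-0.008,0,-0.036,0,0,0]])

```text
time: 3.02
position: [0.4927, 0.2188, 0.0599]
tool_rot: [3.142, -0.001, -0.0]
ft_force: [-4.5, -0.3, 11.0]
grip_width: 0.007
grip_force: 5.1
```

Call:
jog_arm(commands=[[0,0,0,-0.002,0,0,0],[0,0,0,-0.003,0,0,0],[0,0,0,-0.004,0,0,0],[0,0,0,-0.004,0,0,0],[0,0,0,-0.004,0,0,0]])

```text
time: 3.43
position: [0.4928, 0.2188, 0.0595]
tool_rot: [3.141, -0.001, -0.0]
ft_force: [-6.7, -1.8, 15.1]
grip_width: 0.001
grip_force: 7.7
```

On the stop (the force rises while z holds at about 0.0595). Lifting off and heading to mint.

Call:
jog_arm(commands=[[0,0,0,0.05,0,0,0],[0,0,0,0.12,0,0,0],[0,0,0,0.2,0,0,0],[0,0,-0.04,0.26,0,0,0],[0,0,-0.12,0.28,0,0,0]])

```text
time: 3.85
position: [0.4954, 0.1641, 0.2034]
tool_rot: [-3.137, -0.012, -0.016]
ft_force: [0.8, 0.0, -0.1]
grip_width: 0.003
grip_force: 0.0
```

Call:
jog_arm(commands=[[0,0,-0.08,0,0,0,0],[0,0,-0.16,0,0,0,0],[0,0,-0.24,0,0,0,0],[0,0,-0.32,0,0,0,0],[0,0,-0.4,0,0,0,0]])

```text
time: 4.27
position: [0.493, -0.0444, 0.198]
tool_rot: [3.14, -0.002, 0.004]
ft_force: [0.6, -0.2, -0.6]
grip_width: 0.003
grip_force: 0.0
```

Call:
jog_arm(commands=[[1,0,-0.08,0,0,0,0],[1,0,-0.16,0,0,0,0],[1,0,-0.24,0,0,0,0],[1,-0.01,-0.32,0,0,0,0],[1,-0.01,-0.4,0,0,0,0]])

```text
time: 4.68
position: [0.487, -0.2447, 0.1978]
tool_rot: [3.139, -0.003, 0.001]
ft_force: [0.9, 1.0, 0.7]
grip_width: 0.298
grip_force: 0.0
```

Check that pink is down before touching mint.

```bash
python3 - <<'E'
from h import *
S=shot('scene','s1.png');T=shot('top','t1.png')
def knob(d,box):
    x,y,w,h=box;f=cv2.cvtColor(d['frame'],cv2.COLOR_RGB2HSV)[y:y+h,x:x+w].astype(int);H=f[...,0]
    m=(f[...,1]>110)&(f[...,2]>40)&((H>160)|(H<5))
    for r in range(h):
        c=np.where(m[r])[0]
        if len(c):print(y+r,x+c.min(),x+c.max(),end='; ')
    print()
knob(S,(408,190,35,40));knob(T,(205,190,30,50))
print('pred locked knob',proj(S,(.490,.221,.051)),proj(T,(.490,.221,.051)))
a=cv2.resize(S['frame'][170:260,380:480,::-1],None,fx=4,fy=4);b=cv2.resize(T['frame'][165:255,180:280,::-1],None,fx=4,fy=4)
cv2.imwrite('pics/c1.png',np.hstack([a,b]))
E
```

```text
208 418 418; 209 417 424; 210 417 425; 211 417 425; 212 417 425; 213 417 425; 214 417 424; 215 418 424; 216 419 424; 217 419 423; 218 419 423; 219 419 423; 220 418 423; 221 418 423; 222 418 423; 223 418 423; 224 418 423; 225 418 423; 226 418 423; 227 418 423; 228 418 423; 229 418 423; 
199 221 225; 200 220 226; 201 220 225; 202 220 225; 203 221 225; 204 221 225; 205 221 225; 206 221 225; 207 221 225; 208 221 225; 209 220 225; 210 220 225; 211 220 225; 212 220 225; 213 220 225; 214 220 225; 215 220 225; 216 220 225; 217 220 225; 218 220 225; 219 220 225; 220 220 225; 221 220 225; 222 220 225; 223 220 225; 224 218 226; 225 218 226; 226 218 226; 227 218 226; 228 218 226; 229 218 226; 230 219 226; 
pred locked knob [421.32860407 212.14777931] [222.40302044 226.28181946]
```

View pics/c1.png

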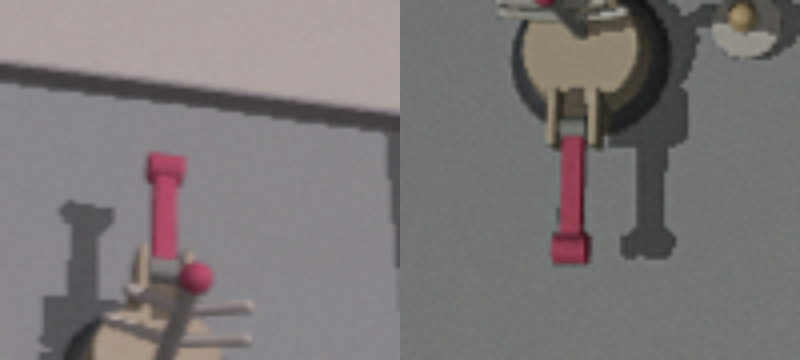

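The crops show pink level: the knob at scene (421,212), top (222,227) matches the prediction for locked. Now mint.

Call:
jog_arm(commands=[[1,-0.006,-0.02,0,0,0,0],[1,-0.012,-0.03,0,0,0,0],[1,-0.012,-0.03,-0.02,0,0,0],[1,-0.012,-0.03,-0.06,0,0,0],[1,-0.012,-0.03,-0.12,0,0,0]])

```text
time: 5.2
position: [0.4839, -0.2562, 0.1391]
tool_rot: [3.139, 0.002, 0.008]
ft_force: [0.2, 0.2, -0.9]
grip_width: 0.771
grip_force: 0.0
```

Call:
jog_arm(commands=[[1,0,0,-0.05,0,0,0],[1,0,0,-0.1,0,0,0],[1,0,0,-0.15,0,0,0],[1,0,0,-0.19,0,0,0],[1,0,0,-0.206,0,0,0]])

```text
time: 5.62
position: [0.4797, -0.2538, 0.031]
tool_rot: [-3.139, -0.003, 0.007]
ft_force: [-0.2, -0.7, -0.0]
grip_width: 0.989
grip_force: 0.0
```

Call:
jog_arm(commands=[[0,0,-0.01,0,0,0,0],[0,0,-0.01,0,0,0,0],[0,0,-0.01,0,0,0,0],[0,0,-0.01,0,0,0,0],[0,0,-0.01,0,0,0,0]], grip_force=15)

```text
time: 6.03
position: [0.4827, -0.2618, 0.036]
tool_rot: [3.14, -0.001, 0.003]
ft_force: [-0.5, -0.3, 0.2]
grip_width: 0.701
grip_force: 0.0
```

Call:
jog_arm(commands=[[0,0,0,0,0,0,0],[0,0,0,0,0,0,0],[0,0,0,0,0,0,0],[0,0,0,0,0,0,0],[0,0,0,0,0,0,0]])

```text
time: 6.45
position: [0.4818, -0.2614, 0.0347]
tool_rot: [3.141, -0.001, 0.0]
ft_force: [-0.1, 0.8, -0.2]
grip_width: 0.33
grip_force: 0.0
```

Call:
jog_arm(commands=[[0,0,0,0,0,0,0],[0,0,0,0,0,0,0],[0,0,0,0,0,0,0],[0,0,0,0,0,0,0],[0,0,0,0,0,0,0]])

```text
time: 6.87
position: [0.4817, -0.2597, 0.0344]
tool_rot: [-3.14, -0.001, 0.001]
ft_force: [-0.9, 5.6, 2.4]
grip_width: 0.228
grip_force: 15.0
```

Call:
jog_arm(commands=[[0,0.001,0,0.013,0,0,0],[0,0.002,0,0.025,0,0,0],[0,0.005,0,0.037,0,0,0],[0,0.009,0,0.049,0,0,0],[0,0.014,0,0.061,0,0,0]], grip_force=20)

```text
time: 7.28
position: [0.4877, -0.2595, 0.0642]
tool_rot: [-3.139, -0.001, 0.005]
ft_force: [1.1, 4.8, -6.6]
grip_width: 0.232
grip_force: 20.0
```

Call:
jog_arm(commands=[[0,0.006,0,0.011,0,0,0],[0,0.013,0,0.022,0,0,0],[0,0.021,0,0.032,0,0,0],[0,0.029,0,0.041,0,0,0],[0,0.039,0,0.049,0,0,0]])

```text
time: 7.7
position: [0.5053, -0.2592, 0.0882]
tool_rot: [-3.138, -0.0, 0.012]
ft_force: [-4.6, 6.8, -2.0]
grip_width: 0.227
grip_force: 20.0
```

Call:
jog_arm(commands=[[0,0.003,0,0.003,0,0,0],[0,0.006,0,0.005,0,0,0],[0,0.008,0,0.007,0,0,0],[0,0.008,0,0.007,0,0,0],[0,0.008,0,0.007,0,0,0]])

```text
time: 8.12
position: [0.5097, -0.2592, 0.0918]
tool_rot: [-3.138, -0.0, 0.01]
ft_force: [-3.6, 6.2, -2.1]
grip_width: 0.227
grip_force: 20.0
```

Call:
jog_arm(commands=[[0,0.003,0,0.002,0,0,0],[0,0.006,0,0.004,0,0,0],[0,0.008,0,0.006,0,0,0],[0,0.01,0,0.008,0,0,0],[0,0.01,0,0.008,0,0,0]])

```text
time: 8.53
position: [0.5101, -0.2591, 0.0923]
tool_rot: [-3.135, 0.001, 0.025]
ft_force: [-8.5, 5.7, -11.6]
grip_width: 0.228
grip_force: 20.0
```

```bash
python3 - <<'E'
from h import *
S=shot('scene','s2.png')
cv2.imwrite('pics/c2.png',cv2.resize(S['frame'][130:250,150:290,::-1],None,fx=5,fy=5))
E
```

```text
(no output)
```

View pics/c2.png

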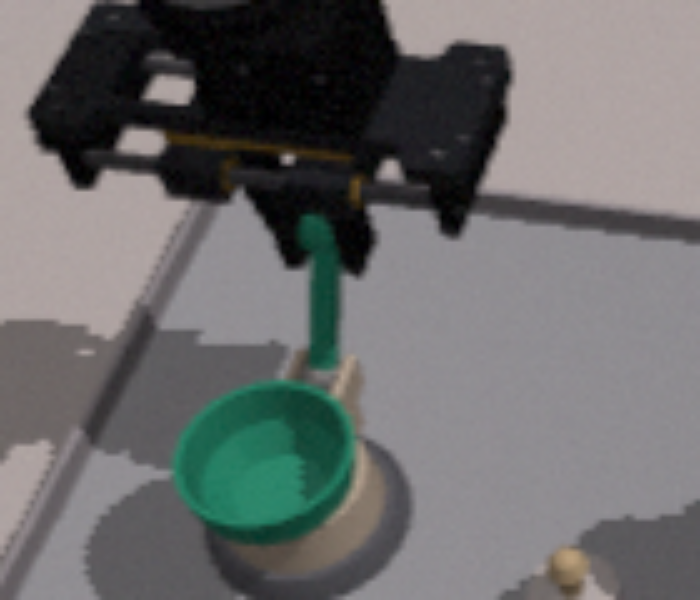

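The force jumped while the position held, so the lever is at its upper stop. The crop shows it up between the pads. Releasing.

Call:
jog_arm(commands=[[1,0,0,0,0,0,0],[1,0,0,0,0,0,0],[1,0,0,0,0,0,0],[1,0,0,0,0,0,0],[1,0,0,0,0,0,0]])

```text
time: 9.0
position: [0.5181, -0.2626, 0.0983]
tool_rot: [3.14, -0.002, 0.003]
ft_force: [0.2, -1.2, 0.4]
grip_width: 0.519
grip_force: 0.0
```

Call:
jog_arm(commands=[[1,0,0,0,0,0,0],[1,0,0,0.01,0,0,0],[1,0,0,0.05,0,0,0],[1,0,0,0.1,0,0,0],[1,0,0,0.16,0,0,0]])

```text
time: 9.42
position: [0.5163, -0.261, 0.1771]
tool_rot: [-3.141, 0.001, 0.004]
ft_force: [-0.2, -0.1, 0.4]
grip_width: 0.903
grip_force: 0.0
```

Call:
jog_arm(commands=[[1,0,0,0.05,0,0,0],[1,0,-0.04,0.1,0,0,0],[1,0,-0.12,0.1,0,0,0],[1,0,-0.2,0.1,0,0,0],[1,0,-0.26,0.1,0,0,0]])

```text
time: 9.83
position: [0.5167, -0.3953, 0.2287]
tool_rot: [3.138, -0.004, 0.002]
ft_force: [0.1, -1.5, -0.7]
grip_width: 0.996
grip_force: 0.0
```

```bash
python3 - <<'E'
from h import *
S=shot('scene','s3.png');T=shot('top','t3.png')
h=np.array([.5507,-.259,.051])
for a in(.8,.9):
    p=h+.07*np.array([-np.cos(a),0,np.sin(a)]);print(a,proj(S,p),proj(T,p))
a=cv2.resize(S['frame'][150:250,170:270,::-1],None,fx=4,fy=4);b=cv2.resize(T['frame'][160:260,380:480,::-1],None,fx=4,fy=4)
cv2.imwrite('pics/c3.png',np.hstack([a,b]))
E
```

```text
0.8 [216.12161198 175.11030991] [437.77579909 216.17913502]
0.9 [214.90393985 175.45140489] [438.13525731 213.48341074]
```

View pics/c3.png

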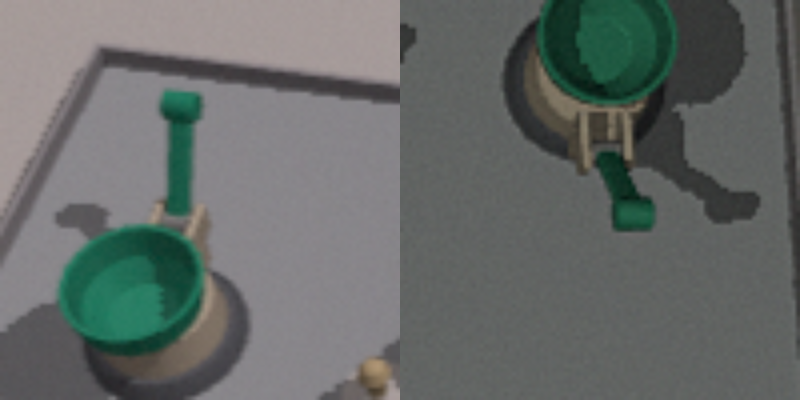

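View pics/s3.png

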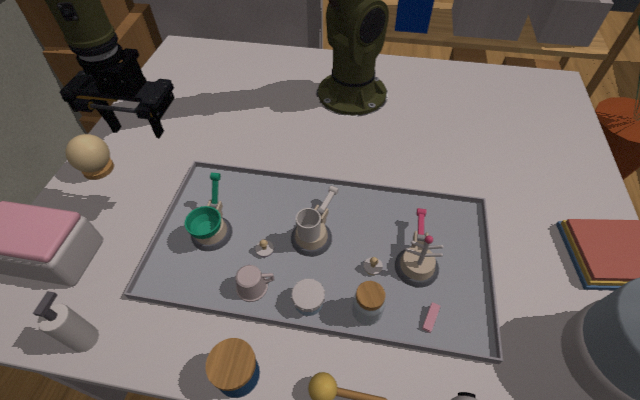

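Mint knob at scene (215,176.7), top (438.5,213.5) matches 0.9 rad. Pink is down, white is unchanged and the arm is clear.

```bash
python3 -c "
from bench import ctrl
print(ctrl.close_job())"
```

```text
the job is handed in; nothing more can be done
None
```

The job is handed in: the pink lever was pushed fully down first, then the mint lever lifted fully up, both confirmed in the camera images; the white lever was not touched and the arm finished clear, at about 10 s on the robot's clock.

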